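# Roll the tea caddy trough-up and refill it with tins

### The job

The six-sided tea caddy was left trough-down on the runner to drain. Without lifting it off the runner, roll it over one side at a time towards the dark half, letting it settle on each side, until its trough faces straight up and it lies on the dark half; then take every tea tin out of the compartment tray and lay them all flat, end to end, in the trough. Leave the jars and the bowl where they stand.

Things in the scene. Friction and masses are not known exactly. Their poses are not given: they have to be found in the camera images.
- caddy: Wooden hexagonal prism, 272 mm long, 80 mm across flats (sides 46 mm wide, 92 mm over corners), about 0.5 kg. Origin: mid-length on its axis, 42 mm above the table when lying on the runner (48 mm when poised on an edge). x runs lengthwise; the trough is in its own -z side: z points up at the start, straight down at the finish. Side opposite the trough yellow, next two green, next two brown.
- trough (a point): Middle of the trough's floor (28 mm from the caddy's axis towards its -z); axes as the caddy's. The white trough is 12 mm deep, 39 mm wide at its mouth and 260 mm long between the 6 mm end caps.
- crown (a point): Middle of the yellow side (40 mm from the caddy's axis towards its +z); axes as the caddy's. The non-slip runner (friction about 1) holds the caddy: pressing high on its upper back side, forward and upward round its front lower edge, tips it; a level push may slide it a little. After 30 degrees it drops on to the next side by itself, moving on 46 mm a side.
- runner: Fixed non-slip mat, 2 mm thick, 320 mm along its x, 300 mm along its y (y = -135 to +165 mm); origin on its underside. Pale cork at the -y end, where the caddy starts lying along x; dark grey at the +y end (y = -24 to +162 mm). Roll the caddy towards +y: three sides bring it to about the middle of the dark half.
- serve (a point): Centre of the dark half, on the mat's top; axes as the runner's.
- tray: Fixed white low tray of six compartments (two along its x, three along its y), 200 mm (x) by 290 mm (y), 20 mm high, walls and floor 5 mm thick, each compartment about 92 mm by 90 mm; origin centre of the underside. At most one tin lies in each compartment.
- tin0: Mustard yellow tea tin with silver ends, a square bar 30 x 30 mm and 60 mm long, about 80 g; origin at its centre, x lengthwise. Lies on a side in the tray at the start (centre 20 mm above the table, top 35 mm); any of its four long sides may be up. In the trough its top stands 18 mm above the caddy's rim, its centre 43 mm from the caddy's axis. May be absent (three or four of the five tins are there).
- tin1: Green tea tin with silver ends, a square bar 30 x 30 mm and 60 mm long, about 80 g; origin at its centre, x lengthwise. Lies on a side in the tray at the start (centre 20 mm above the table, top 35 mm); any of its four long sides may be up. In the trough its top stands 18 mm above the caddy's rim, its centre 43 mm from the caddy's axis. May be absent (three or four of the five tins are there).
- tin2: Red tea tin with silver ends, a square bar 30 x 30 mm and 60 mm long, about 80 g; origin at its centre, x lengthwise. Lies on a side in the tray at the start (centre 20 mm above the table, top 35 mm); any of its four long sides may be up. In the trough its top stands 18 mm above the caddy's rim, its centre 43 mm from the caddy's axis. May be absent (three or four of the five tins are there).
- tin3: White tea tin with silver ends, a square bar 30 x 30 mm and 60 mm long, about 80 g; origin at its centre, x lengthwise. Lies on a side in the tray at the start (centre 20 mm above the table, top 35 mm); any of its four long sides may be up. In the trough its top stands 18 mm above the caddy's rim, its centre 43 mm from the caddy's axis. May be absent (three or four of the five tins are there).
- tin4: Blue tea tin with silver ends, a square bar 30 x 30 mm and 60 mm long, about 80 g; origin at its centre, x lengthwise. Lies on a side in the tray at the start (centre 20 mm above the table, top 35 mm); any of its four long sides may be up. In the trough its top stands 18 mm above the caddy's rim, its centre 43 mm from the caddy's axis. May be absent (three or four of the five tins are there).
- canister: Bystander, to be left alone: sage-green lidded jar, 100 mm across, 120 mm high; origin centre of the underside.
- pinkjar: Bystander, to be left alone: pink lidded jar, 100 mm across, 90 mm high; origin centre of the underside.
- bowl: Bystander, to be left alone: dark metal bowl, 150 mm across, 50 mm high; origin centre of the underside.

How it is judged (in metres and radians):
On the way, in this order (a step that is already met when the one before it is completed fails the run):
1. the caddy is rolled over by one side and lies still on it (angle between caddy's own z axis and vertical between 0.95 and 1.15 rad and linear speed of caddy below 0.03 m/s and angular speed of caddy below 0.2 rad/s), for 0.2 s.
2. the caddy is rolled over by a second side and lies still on it (angle between caddy's own z axis and vertical between 1.99 and 2.2 rad and linear speed of caddy below 0.03 m/s and angular speed of caddy below 0.2 rad/s), for 0.2 s.
3. the caddy is rolled over by a third side and lies still, trough straight up (angle between caddy's own z axis and vertical above 3.04 rad and linear speed of caddy below 0.03 m/s and angular speed of caddy below 0.2 rad/s), for 0.2 s.
At the end, for the whole second after the job is handed in: The caddy lies still with its trough straight up (within 6 degrees), its middle within 75 mm (along the rolling direction) and 60 mm (across) of the centre of the dark half, and every tin present lies flat and still in the trough, on its floor (all of step 3 and x of caddy in the frame of serve between -0.06 and 0.06 m and y of caddy in the frame of serve between -0.075 and 0.075 m and x of tin0 in the frame of caddy between -0.11 and 0.11 m and y of tin0 in the frame of caddy between -0.01 and 0.01 m and z of tin0 in the frame of caddy between -0.047 and -0.039 m and linear speed of each of tin0, tin1, tin2, tin3, tin4 below 0.03 m/s and x of tin1 in the frame of caddy between -0.11 and 0.11 m and y of tin1 in the frame of caddy between -0.01 and 0.01 m and z of tin1 in the frame of caddy between -0.047 and -0.039 m and x of tin2 in the frame of caddy between -0.11 and 0.11 m and y of tin2 in the frame of caddy between -0.01 and 0.01 m and z of tin2 in the frame of caddy between -0.047 and -0.039 m and x of tin3 in the frame of caddy between -0.11 and 0.11 m and y of tin3 in the frame of caddy between -0.01 and 0.01 m and z of tin3 in the frame of caddy between -0.047 and -0.039 m and x of tin4 in the frame of caddy between -0.11 and 0.11 m and y of tin4 in the frame of caddy between -0.01 and 0.01 m and z of tin4 in the frame of caddy between -0.047 and -0.039 m); the robot touches nothing.
It fails at once if the caddy is lifted off the runner (its axis more than 80 mm above the table) (height (world z) of caddy above 0.08 m).
It fails at once if the canister is shoved (more than 40 mm) (distance of canister from where it was at the start of the episode above 0.04 m).
It fails at once if the pinkjar is shoved (more than 40 mm) (distance of pinkjar from where it was at the start of the episode above 0.04 m).
It fails at once if the bowl is shoved (more than 40 mm) (distance of bowl from where it was at the start of the episode above 0.04 m).
Of tin0, tin1, tin2, tin3, tin4 only 3 to 4 are there at a start; the rules pass over those that are not, and their reading is None.
At some moment in a run one of tin0, tin1, tin2, tin3, tin4 may be knocked a few centimetres aside while the robot is not near it.
Once in a run the grip may slacken for a moment while it holds something.
It also fails if it takes over 208 s, if anything falls off the work surface, if the arm or the gripper's body presses on something with over 40 N, if the wrist force passes 120 N, or if a joint passes its speed limit or range.

### The arm

A 6-joint arm with a two-finger parallel gripper is mounted at the origin on the work surface. World frame = base frame: x ahead of the robot, y to its left, z up, the work surface at z = 0. Lengths are in mm, angles in degrees, forces in N, time in s.
With the tool pointing down it reaches from about 300 to 850 mm from the base axis. Payload 4.2 kg.
Tool frame: the origin (TCP) lies midway between the tips of the shut fingers; the grasp point (between the pads) lies 19 mm behind it (env.grip_depth is the distance from the TCP to the grasp point, in mm); z points along the fingers, y is the line along which they close (so a half turn about z gives the same grasp; the last joint's range is limited). The gripper opens to 91 mm and grips with 3 to 60 N. Pads are 32 mm wide; open, the fingers measure 118 mm over their backs; the gripper's body (76 mm by 178 mm) begins 60 mm behind the grasp point.
Start: joints at [-76.318, 18.312, 89.639, -0, 72.044, -1.146], TCP at [147.158, -555.871, 174.076] pointing down, gripper open.
Joint ranges: [-177.97, 177.97], [-48.28, 115.42], [12.27, 149.76], [-77.06, 257.06], [2.81, 150.46], [-146.56, 146.56]. Speed limits (degrees/s): [147.25, 147.25, 180, 180, 180, 180].

### API

Orientations are given as [roll, pitch, yaw] about the fixed x, y, z axes, in that order (R = Rz(yaw) Ry(pitch) Rx(roll)).
In Python, from workcell import env, eyes gives the robot as it stands.
- The arm moves only by the tool send_rows, never from a script. Its argument "motion" is a list of rows, each a list of 7 numbers: the shift along the world's x, y, z normalised to -1 to 1, where 1 is 0.5 m, then the turn, a rotation vector about the world's x, y, z normalised to -1 to 1, where 1 is 60 degrees, then the opening, from -1 (shut) to 1 (fully open). A call has 1 to 20 rows; each row is the pose to reach, as a shift and turn from the pose commanded when the call began; what a row does not reach only later rows make up. A row lasts 1/8 s, in which the tool goes at most 62.5 mm and 10.7 degrees, less where a joint would pass 70% of its speed; a pose out of reach is approached as far as the arm can. A call with a number of a shift or a turn outside -1 to 1 is refused whole. A call with a gripper value outside its range is refused whole. The fingers move at their own pace and stop on an object; "squeeze" is the grip in N (left out, the last holds). Time passes only in rows, so rows that repeat a pose let the fingers close. It gives the time, the measured TCP pose, the force, the opening and the grip force at its end, in the units of the state.
- env.state(): the state, without advancing time (a new reading comes with each control period).
- eyes.grab_frame(name): name is "scene" or "top" or "wrist"; returns a dict with "pixels" (384x512x3 uint8, red, green, blue), "depth" (384x512 float32, mm along the optical axis (not along the pixel's ray), 0 where there is no reading), "fx", "fy", "cx", "cy" (pixels), "R" (3x3) and "t" (3): a world point X has camera coordinates R X + t; the wrist camera has in their place "T_tool_cam" (4x4, takes a point from camera to tool coordinates, whose origin is the TCP and whose axes are the flange's). Camera axes: x right, y down, z forward; pixel columns grow to the right and rows downward; lengths in mm; the calibration is good to about 2 mm. The wrist camera is an equidistant fisheye: a pixel r from the principal point sees the ray r / f radians off the axis. A picture is of the moment at which its call begins: read the wrist's pose just before it.
- env.job_done(): hands the job in; it is judged then, once.
The state is a dict: "time_s": time; "qpos": joint angles; "qvel": joint speeds; "effort": joint torques, N m; "ee_pos": TCP position; "ee_rot": TCP orientation; "force": force on the tool from outside, world axes, zero at the start; "torque": the same for the moment, N m; "gripper_width": finger opening in mm; "gripper_force": force on a finger pad.
Only numpy, scipy, OpenCV 4.12 (cv2) and the standard library are available. Lean on these libraries where they do the work, as an engineer would, in place of code of your own. Each camera call takes 0.05 s, during which the arm holds its last target. There are 200 camera calls.

## Working session

There is one attempt and no reset: what is moved stays moved. The work goes in short steps, Python scripts to look and compute and a tool call to move; the robot and the scene stay as the last step left them, time stands still between calls to the robot, and variables do not carry over. Pictures are saved under pics/ and viewed, at most 14 in all, crops included, and the job is handed in when it is done.

Besides the shell and the picture viewer there is one more tool, called after "Call:" as name(argument=value, ...) on one line, values as JSON. send_rows: Moves the arm, as the interface text tells. Its arguments: {"type":"object","properties":{"motion":{"type":"array"},"squeeze":{"type":"number"}},"required":["motion"]}

```bash
mkdir -p pics; ls; python3 - <<'E'
from workcell import env, eyes
import cv2, pickle
s=env.state(); print(s)
for n in ("top","scene"):
    f=eyes.grab_frame(n); pickle.dump(f,open(f"pics/{n}.pkl","wb"))
    cv2.imwrite(f"pics/{n}0.png",f["pixels"][:,:,::-1]); print(n,f["fx"],f["cx"],f["cy"],f["R"],f["t"])
E
```

```text
pics
{'time_s': 0.0, 'qpos': array([-7.63193163e+01,  1.83513724e+01,  8.97062054e+01,  2.52021290e-04,
        7.20423205e+01, -1.14602490e+00]), 'qvel': array([-0.02646974, -0.09937033,  0.09750981, -0.02899634,  0.05633099,
       -0.09819461]), 'effort': array([ 1.93815773e-03, -4.12455583e+01, -2.31969827e+01,  7.29674217e-02,
        4.59095836e-02, -1.52419493e-04]), 'ee_pos': array([ 147.00783163, -555.30488981,  173.2243818 ]), 'ee_rot': array([-1.79900126e+02, -2.23758307e-03,  1.48266287e+01]), 'force': array([-0.20288914,  0.20745638,  0.37244476]), 'torque': array([-0.00378316,  0.0024986 ,  0.02615985]), 'gripper_force': 0.0, 'gripper_width': 91.41920544242072}
top 448.63502608124094 256.2311945506879 185.09663431163875 [[-2.88530001e-02 -9.99568236e-01 -5.55400203e-03]
 [-9.82626670e-01  2.93821989e-02 -1.83252593e-01]
 [ 1.83336660e-01  1.70123420e-04 -9.83050172e-01]] [ 130.84820843  618.59391984 1154.10374886]
scene 431.36841431920254 251.46033281054406 196.44420799415698 [[ 0.78289943  0.6219465   0.0158439 ]
 [ 0.36246175 -0.43526884 -0.82411317]
 [-0.50565794  0.65094054 -0.56620355]] [-551.74582407 -108.80847864 1585.00350298]
```

View pics/top0.png

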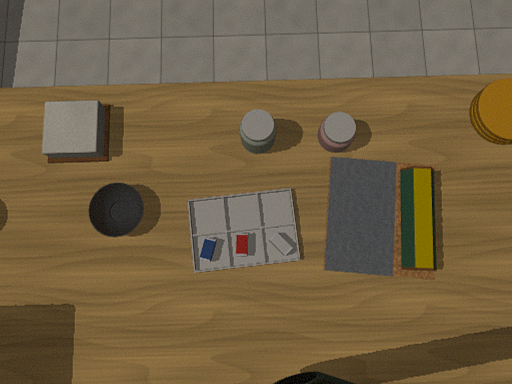

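View pics/scene0.png

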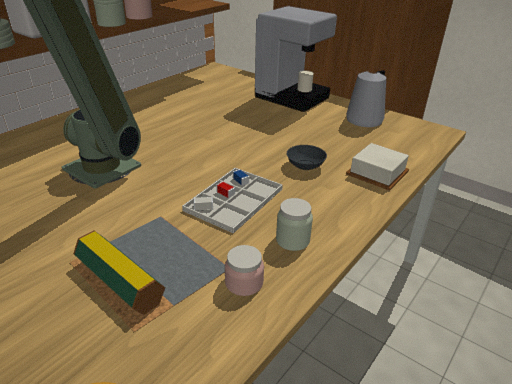

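The top view shows the caddy (yellow and green) along image vertical near (417,217), with the dark half to its left (327–396, 157–275). The tray spans (190–298, 190–270) with tins blue (209,249), red (242,245) and white (282,243). The pink jar is at (338,130), the canister at (258,130) and the bowl at (117,210). Scene view agrees.

```bash
cat > h.py <<'E'
import numpy as np, cv2, pickle
from workcell import env, eyes
def grab(n):
    f=eyes.grab_frame(n); return f
def ray(f,uv,z):
    "pixels (N,2) -> world points on plane z"
    uv=np.atleast_2d(np.asarray(uv,float)); R=np.array(f["R"]);t=np.array(f["t"])
    d=np.c_[(uv[:,0]-f["cx"])/f["fx"],(uv[:,1]-f["cy"])/f["fy"],np.ones(len(uv))]@R
    c=-R.T@t; return c+d*((z-c[2])/d[:,2])[:,None]
def cloud(f):
    h,w=f["depth"].shape; v,u=np.mgrid[:h,:w]; D=f["depth"]
    P=np.stack([(u-f["cx"])/f["fx"]*D,(v-f["cy"])/f["fy"]*D,D],-1)
    return (P-np.array(f["t"]))@np.array(f["R"])
def rect(P):
    "min-area rect of XY pts in mm: centre, long side, short side, yaw of long side"
    (c,(w,h),a)=cv2.minAreaRect(P[:,:2].astype(np.float32))
    if w<h: w,h,a=h,w,a+90
    return np.round(c,1),round(w,1),round(h,1),round((a+90)%180-90,1)
def biggest(m):
    n,l,s,_=cv2.connectedComponentsWithStats(m.astype(np.uint8)); return l==1+np.argmax(s[1:,4])
E
python3 - <<'E'
from h import *
f=pickle.load(open("pics/top.pkl","rb")); P=cloud(f)
hsv=cv2.cvtColor(f["pixels"],cv2.COLOR_RGB2HSV); H,S,V=[hsv[...,i].astype(int) for i in range(3)]
v,u=np.mgrid[:384,:512]
def box(a,b,c,d): return (u>=a)&(u<=b)&(v>=c)&(v<=d)
ms=dict(yellow=((H>22)&(H<32)&(S>200)&box(395,445,150,290),82),
 green=((H>40)&(H<90)&(S>120)&box(390,430,150,290),62),
 dark=((S<90)&box(315,402,150,285)&(V<130)&(P[...,2]<20),2),
 blue=((H>100)&(H<130)&(S>120)&box(190,230,220,275),35),
 red=(((H<8)|(H>172))&(S>150)&box(225,260,220,275),35),
 white=(box(266,298,230,262)&(P[...,2]>27),35),
 tray=(box(180,305,180,280)&(P[...,2]>12)&(P[...,2]<28)&(S<60),20),
 pink=(box(315,362,108,155)&(P[...,2]>80),90), can=(box(235,280,105,155)&(P[...,2]>110),120))
for k,(m,z) in ms.items():
    m=biggest(m); uv=np.c_[u[m],v[m]]
    print(k,m.sum(),"z med",np.round(np.median(P[m][:,2]),1),rect(ray(f,uv,z)),"cloud xy",np.round(np.median(P[m],0),1))
E
```

```text
yellow 1772 z med 82.0 (array([ 521.1, -319.4]), 260.4, 47.3, -4.1) cloud xy [ 516.2 -318.8   82. ]
green 52 z med 44.8 (array([ 537.5, -272.3]), 101.7, 5.3, -5.0) cloud xy [ 539.1 -276.1   44.8]
dark 7601 z med 2.2 (array([ 540. , -176.4]), 320.8, 186.6, -6.7) cloud xy [ 534.5 -176.6    2.2]
blue 193 z med 35.0 (array([456.4, 249. ]), 47.4, 28.5, -16.6) cloud xy [456.1 249.5  35. ]
red 191 z med 34.7 (array([467.4, 156.8]), 48.4, 27.5, -5.3) cloud xy [466.8 155.9  34.7]
white 255 z med 34.7 (array([464.3,  51.5]), 58.6, 30.4, 43.3) cloud xy [463.4  51.3  34.7]
tray 1097 z med 18.7 (array([507.3, 152.6]), 289.3, 198.7, -85.1) cloud xy [508.5 158.5  18.7]
pink 797 z med 90.1 (array([ 767.1, -115.8]), 87.3, 83.5, -3.2) cloud xy [ 766.9 -115.2   90.1]
can 823 z med 120.0 (array([769.7, 104.7]), 84.9, 81.5, -1.8) cloud xy [770.3 104.6 120. ]
```

```bash
cat >> h.py <<'E'
def caddy(f,zlo=76,zhi=88):
    P=cloud(f); m=(P[...,2]>zlo)&(P[...,2]<zhi)&(P[...,1]<-60)&(P[...,0]<690)&(P[...,0]>350)
    m=biggest(m); Q=P[m]; hsv=cv2.cvtColor(f["pixels"],cv2.COLOR_RGB2HSV)
    return rect(Q),np.round(np.median(Q[:,2]),1),np.median(hsv[m],0)
E
python3 - <<'E'
from h import *
f=pickle.load(open("pics/top.pkl","rb")); print(caddy(f))
g=pickle.load(open("pics/scene.pkl","rb")); print(caddy(g))
P=cloud(f); m=(P[...,2]>1)&(P[...,2]<5)&(P[...,1]<-60)&(P[...,1]>-400)&(P[...,0]<720)&(P[...,0]>340)
print(rect(P[biggest(m)]))
E
```

```text
((array([ 520.6, -317.7]), 273.0, 56.4, -4.3), np.float64(81.7), array([ 25., 255., 130.]))
((array([ 521.9, -319.5]), 276.9, 53.5, -3.6), np.float64(80.7), array([ 26., 235., 177.]))
(array([ 536.6, -210.2]), 369.1, 300.4, -1.2)
```

Call:
send_rows(motion=[[0.105,0.05,0,0,0,0.17,1],[0.21,0.1,0,0,0,0.34,1],[0.32,0.15,0,0,0,0.5,1],[0.43,0.2,0,0,0,0.67,1],[0.54,0.25,0,0,0,0.84,1],[0.64,0.3,0,0,0,1,1],[0.738,0.342,0,0,0,1,1],[0.738,0.342,0,0,0,1,1],[0.738,0.342,0,0,0,1,1]], squeeze=30)

```text
time_s: 1.23
ee_pos: [515.5, -384.7, 173.4]
ee_rot: [-179.9, -0.0, 74.9]
force: [-0.5, -0.2, 0.4]
gripper_width: 90.9
gripper_force: 0.0
```

Call:
send_rows(motion=[[0,0,-0.1,0,0,0.1,1],[0,0,-0.204,0,0,0.18,1],[0,0,-0.204,0,0,0.18,1],[0.002,0.03,-0.204,0,0,0.18,1],[0.003,0.042,-0.204,0,0,0.18,1],[0.004,0.05,-0.2,0,0,0.18,1],[0.004,0.059,-0.195,0,0,0.18,1],[0.005,0.068,-0.19,0,0,0.18,1],[0.005,0.076,-0.186,0,0,0.18,1],[0.006,0.082,-0.184,0,0,0.18,1]])

```text
time_s: 2.48
ee_pos: [519.2, -343.6, 82.2]
ee_rot: [180.0, 0.0, 85.6]
force: [-1.1, 0.7, 0.3]
gripper_width: 91.2
gripper_force: 0.0
```

```bash
python3 - <<'E'
from h import *
f=grab("scene"); cv2.imwrite("pics/s1.png",cv2.resize(f["pixels"][200:350,40:260,::-1],None,fx=3,fy=3)); print(env.state()["force"],env.state()["ee_pos"])
E
```

```text
[-0.06515019 -0.0059774  -0.36840197] [ 519.29079371 -343.36826196   82.26925202]
```

View pics/s1.png

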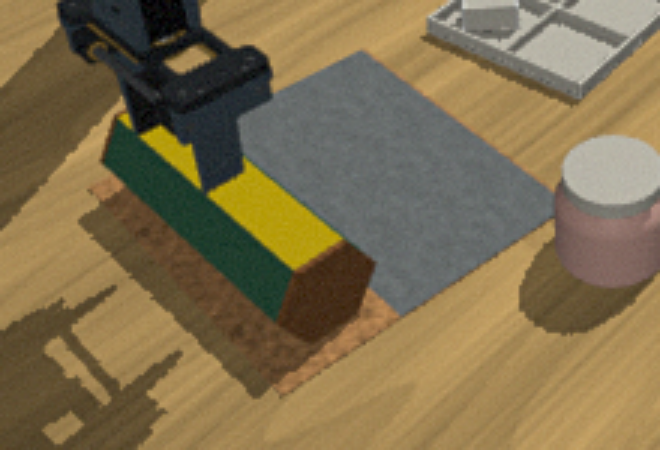

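The scene view shows the caddy still lying flat, with the fingers passed over its yellow top. I'll back off and re-measure.

Call:
send_rows(motion=[[0,0,0.06,0,0,0,1],[0,-0.1,0.06,0,0,0,1],[0,-0.14,0.02,0,0,0,1],[0,-0.14,-0.03,0,0,0,1],[0,-0.14,-0.03,0,0,0,1]])

```text
time_s: 3.15
ee_pos: [516.9, -412.1, 63.2]
ee_rot: [-179.6, -0.3, 85.6]
force: [1.1, -0.1, -0.3]
gripper_width: 91.3
gripper_force: 0.0
```

```bash
python3 - <<'E'
from h import *
f=grab("top"); P=cloud(f)
hsv=cv2.cvtColor(f["pixels"],cv2.COLOR_RGB2HSV); v,u=np.mgrid[:384,:512]
m=biggest((hsv[...,0]>20)&(hsv[...,0]<32)&(hsv[...,1]>200)&(u>350)&(u<450)&(v>150)&(v<285))
print(m.sum(),rect(ray(f,np.c_[u[m],v[m]],82)),np.median(P[m],0),env.state()["ee_pos"])
E
```

```text
1782 (array([ 521. , -319.3]), 261.9, 46.8, -4.3) [ 517.20495148 -318.93582296   81.89843274] [ 517.9963245  -412.73220798   65.0424836 ]
```

Call:
send_rows(motion=[[0.002,0.04,0,0,0,0,1],[0.005,0.08,0,0,0,0,1],[0.006,0.09,0,0,0,0,1],[0.006,0.096,0,0,0,0,1],[0.007,0.102,0,0,0,0,1],[0.007,0.106,0,0,0,0,1],[0.007,0.106,0,0,0,0,1]])

```text
time_s: 4.08
ee_pos: [522.6, -361.0, 67.0]
ee_rot: [-180.0, 0.0, 85.6]
force: [0.3, -0.2, 0.0]
gripper_width: 91.2
gripper_force: 0.0
```

Call:
send_rows(motion=[[0,0.006,0,0,0,0,1],[0.0,0.012,0,0,0,0,1],[0.001,0.016,0,0,0,0,1],[0.001,0.016,0,0,0,0,1]])

```text
time_s: 4.58
ee_pos: [523.2, -352.7, 67.1]
ee_rot: [180.0, -0.0, 85.6]
force: [0.4, -0.2, 0.5]
gripper_width: 91.1
gripper_force: 0.0
```

Call:
send_rows(motion=[[0,0.006,0,0,0,0,1],[0.0,0.012,0,0,0,0,1],[0,0.012,0,0,0,0,1]])

```text
time_s: 4.95
ee_pos: [523.1, -346.6, 67.1]
ee_rot: [180.0, -0.0, 85.6]
force: [-1.2, -0.0, -0.5]
gripper_width: 90.9
gripper_force: 0.0
```

```bash
python3 - <<'E'
from h import *
f=grab("scene"); cv2.imwrite("pics/s2.png",cv2.resize(f["pixels"][200:350,40:260,::-1],None,fx=3,fy=3)); print(env.state()["force"],env.state()["ee_pos"])
E
```

```text
[ 0.31543016 -0.55457612 -0.21677773] [ 523.1821799  -346.75389977   67.11911977]
```

View pics/s2.png

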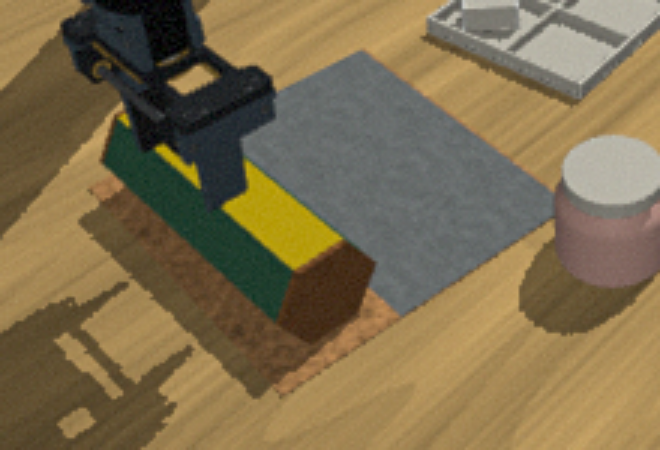

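The caddy is still flat, with the fingertip at its back edge (about pixel 215,205 in the crop) and barely touching. I'll keep pushing.

Call:
send_rows(motion=[[0,0.006,0,0,0,0,1],[0.0,0.012,0,0,0,0,1],[0,0.018,0,0,0,0,1],[0,0.018,0,0,0,0,1]])

```text
time_s: 5.5
ee_pos: [523.2, -337.6, 67.1]
ee_rot: [180.0, -0.0, 85.6]
force: [0.2, 0.0, -0.7]
gripper_width: 91.0
gripper_force: 0.0
```

```bash
python3 - <<'E'
from h import *
f=grab("scene"); P=cloud(f)
hsv=cv2.cvtColor(f["pixels"],cv2.COLOR_RGB2HSV); v,u=np.mgrid[:384,:512]
m=biggest((hsv[...,0]>20)&(hsv[...,0]<32)&(hsv[...,1]>200)&(u>70)&(u<170)&(v>225)&(v<310))
Q=P[m]; print(rect(Q)); n=np.linalg.svd(Q-Q.mean(0))[2][2]; print("n",n,np.percentile(Q[:,2],[2,50,98]))
w=P[(P[...,2]>55)&(P[...,2]<110)&(v>200)&(hsv[...,2]<90)&(hsv[...,0]>90)]
print(np.percentile(w,[1,50,99],axis=0)); print(env.state()["force"])
E
```

```text
(array([ 916.5, -495.9]), 855.7, 79.3, -28.7)
n [ 0.00464712 -0.85963713 -0.51088395] [78.16326152 80.89818365 83.72991352]
[[ 474.14601035 -356.45841899  107.3933321 ]
 [ 474.46868178 -348.80835083  107.78062362]
 [ 570.21468438 -334.94998807  109.12763496]]
[-0.19958884 -0.32840345 -0.39879642]
```

```bash
python3 - <<'E'
from h import *
f=grab("scene"); P=cloud(f); np.set_printoptions(suppress=True,precision=0)
hsv=cv2.cvtColor(f["pixels"],cv2.COLOR_RGB2HSV)
for uu in (112,116): 
    for vv in range(236,290,3): print(uu,vv,P[vv,uu],hsv[vv,uu],f["depth"][vv,uu])
Q=P[(P[...,2]>70)&(P[...,2]<88)&(hsv[...,0]>20)&(hsv[...,0]<32)&(hsv[...,1]>200)&(P[...,1]>-400)&(P[...,1]<-250)]
print(rect(Q))
cv2.imwrite("pics/s3.png",cv2.resize(f["pixels"][215:320,60:200,::-1],None,fx=5,fy=5))
E
```

```text
112 236 [ 611. -362.  227.] [155  67  23] 911.88
112 239 [ 612. -364.  220.] [30 12 22] 914.3564
112 242 [ 607. -363.  208.] [101  94  46] 924.27075
112 245 [ 601. -361.  195.] [103  62  49] 935.72205
112 248 [ 602. -363.  188.] [98 68 45] 937.76025
112 251 [ 582. -353.  162.] [114  48  53] 969.00714
112 254 [ 581. -354.  153.] [99 92 47] 974.0705
112 257 [ 580. -355.  144.] [105  62  49] 978.9567
112 260 [ 580. -357.  136.] [101  83  49] 981.7
112 263 [ 576. -356.  124.] [109  96  64] 991.83594
112 266 [ 574. -357.  114.] [110  41  56] 997.25446
112 269 [ 551. -346.   82.] [ 76 136  58] 1034.9568
112 272 [ 549. -347.   72.] [ 75 121  63] 1040.8456
112 275 [ 554. -351.   68.] [ 72 121  61] 1037.7177
112 278 [ 556. -354.   61.] [ 70 121  63] 1038.3964
112 281 [ 558. -357.   54.] [ 78 130  57] 1040.032
112 284 [ 564. -362.   52.] [ 73 120  64] 1034.5427
112 287 [ 566. -365.   46.] [ 69 111  62] 1034.9459
116 236 [ 613. -354.  222.] [111 137  26] 919.14075
116 239 [ 610. -354.  212.] [106  85  51] 926.41644
116 242 [ 604. -352.  199.] [99 64 52] 937.7161
116 245 [ 605. -354.  193.] [112  81  47] 939.5495
116 248 [ 580. -341.  162.] [98 70 44] 977.9164
116 251 [ 581. -343.  155.] [114  48  53] 979.76904
116 254 [ 580. -344.  145.] [100  62  49] 985.5721
116 257 [ 582. -347.  139.] [ 96 101  48] 986.6053
116 260 [ 579. -347.  129.] [98 67 46] 993.3448
116 263 [ 576. -347.  117.] [100  61  50] 1002.0697
116 266 [ 578. -349.  110.] [ 24 124  78] 1003.04974
116 269 [ 558. -340.   82.] [ 26 244 187] 1035.1884
116 272 [ 564. -345.   80.] [53 62 70] 1029.7103
116 275 [ 567. -348.   74.] [ 74 136  62] 1030.0876
116 278 [ 568. -351.   66.] [ 72 130  57] 1032.2238
116 281 [ 572. -354.   62.] [ 77 121  57] 1030.4093
116 284 [ 578. -359.   59.] [ 71 111  69] 1025.1489
116 287 [ 579. -362.   52.] [ 75 134  63] 1027.0461
(array([ 520., -318.]), 262.6, 46.9, -4.5)
```

View pics/s3.png

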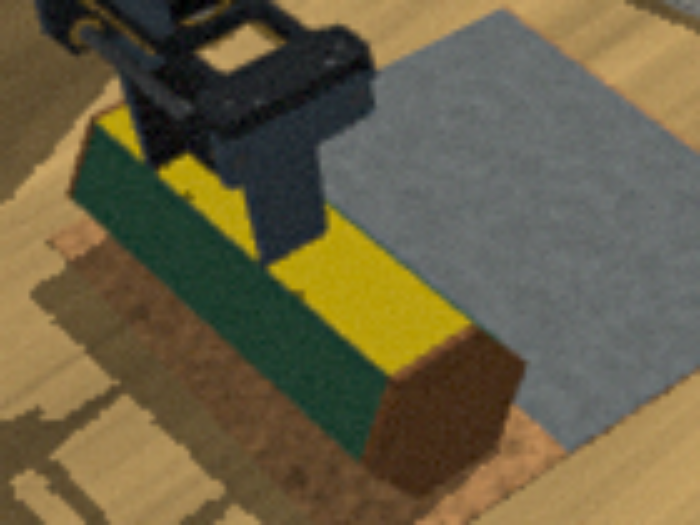

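The crop shows the open finger's tip hovering over the yellow face. Depth puts it at z ≈ 108 while the TCP is at 67, so open fingers retract a lot. I'll back off and use shut fingers.

Call:
send_rows(motion=[[0,-0.02,0.05,0,0,0,1],[0,-0.1,0.05,0,0,0,0],[0,-0.14,0.02,0,0,0,-1],[0,-0.14,0.0,0,0,0,-1],[0,-0.14,0.0,0,0,0,-1],[0,-0.14,0.0,0,0,0,-1],[0,-0.14,0.0,0,0,0,-1],[0,-0.14,0.0,0,0,0,-1]])

```text
time_s: 6.6
ee_pos: [523.5, -407.6, 67.6]
ee_rot: [180.0, 0.0, 85.7]
force: [-0.4, 0.4, -0.3]
gripper_width: 24.0
gripper_force: 0.0
```

```bash
python3 - <<'E'
from h import *
f=grab("scene"); P=cloud(f); print(env.state()["ee_pos"],env.state()["gripper_width"])
cv2.imwrite("pics/s4.png",cv2.resize(f["pixels"][215:320,20:200,::-1],None,fx=4,fy=4))
E
```

```text
[ 523.41094277 -407.68813546   67.53224377] 20.1925682450124
```

View pics/s4.png

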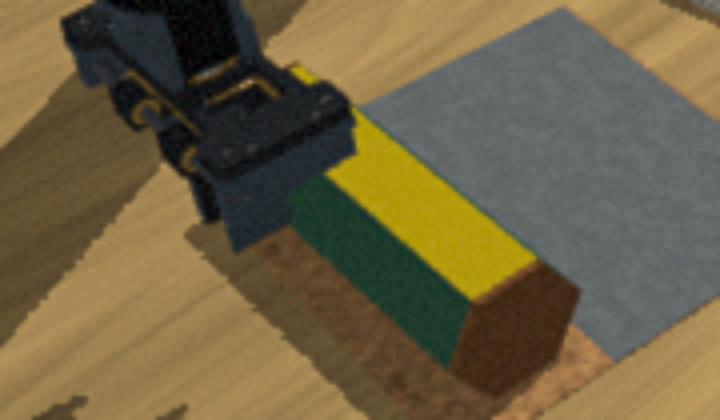

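The fingers now reach down as expected. Next is pushing with them shut.

Call:
send_rows(motion=[[-0.006,0.03,0,0,0,0,-1],[-0.012,0.06,0,0,0,0,-1],[-0.012,0.074,0,0,0,0,-1],[-0.012,0.08,0,0,0,0,-1],[-0.012,0.086,0,0,0,0,-1],[-0.012,0.086,0,0,0,0,-1]])

```text
time_s: 7.4
ee_pos: [517.2, -364.9, 67.1]
ee_rot: [180.0, 0.0, 85.6]
force: [0.2, -0.5, -0.8]
gripper_width: 0.1
gripper_force: 0.0
```

Call:
send_rows(motion=[[0,0.006,0,0,0,0,-1],[0.0,0.012,0,0,0,0,-1],[0,0.016,0,0,0,0,-1],[0,0.016,0,0,0,0,-1]])

```text
time_s: 7.9
ee_pos: [517.2, -356.8, 67.1]
ee_rot: [180.0, 0.0, 85.6]
force: [0.2, -0.5, -0.6]
gripper_width: 0.3
gripper_force: 0.0
```

Call:
send_rows(motion=[[0,0.005,0,0,0,0,-1],[0.0,0.01,0,0,0,0,-1],[0,0.016,0,0,0,0,-1],[0,0.016,0,0,0,0,-1]])

```text
time_s: 8.4
ee_pos: [517.2, -348.6, 67.1]
ee_rot: [180.0, -0.0, 85.6]
force: [0.4, 0.2, 0.3]
gripper_width: 0.2
gripper_force: 0.0
```

```bash
python3 - <<'E'
from h import *
f=grab("scene"); P=cloud(f); s=env.state();print(s["ee_pos"],s["force"]); np.set_printoptions(suppress=True,precision=0)
hsv=cv2.cvtColor(f["pixels"],cv2.COLOR_RGB2HSV)
Q=P[(P[...,2]>70)&(P[...,2]<95)&(hsv[...,0]>20)&(hsv[...,0]<32)&(hsv[...,1]>200)&(P[...,1]>-400)&(P[...,1]<-250)]
print(rect(Q),Q[:,2].min(),Q[:,2].max(),np.linalg.svd(Q-Q.mean(0),full_matrices=False)[2][2].round(3))
cv2.imwrite("pics/s5.png",cv2.resize(f["pixels"][215:320,40:200,::-1],None,fx=5,fy=5))
E
```

```text
[ 517.14712293 -348.75566928   67.10892253] [-0.45038974 -0.80263872 -0.30162172]
(array([ 521., -318.]), 263.7, 47.0, -4.1) 76.89016567913842 85.39017050071988 [ 0. -0. -1.]
```

View pics/s5.png

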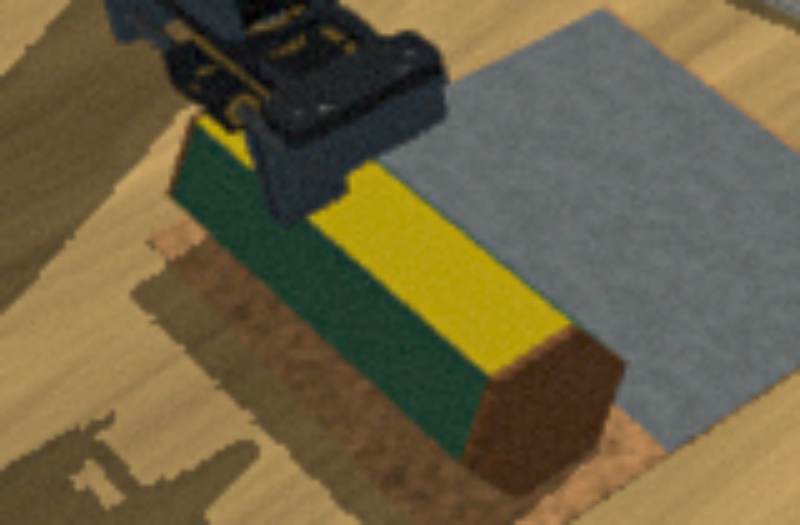

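```bash
python3 - <<'E'
from h import *
f=grab("scene"); P=cloud(f); np.set_printoptions(suppress=True,precision=0)
R=np.array(f["R"]);t=np.array(f["t"])
for z in (50,67,85,100):
    for y in (-349,-360):
        c=R@np.array([517,y,z])+t; print(z,y,f["fx"]*c[0]/c[2]+f["cx"],f["fy"]*c[1]/c[2]+f["cy"])
for uu in (94,97,100):
    for vv in range(240,266,3): print(uu,vv,P[vv,uu])
w=grab("wrist"); cv2.imwrite("pics/w0.png",w["pixels"][:,:,::-1]); print(w["T_tool_cam"],w["fx"],w["cx"],w["cy"])
E
```

```text
50 -349 104.75332131326468 272.89152801747457
50 -360 100.98149528836149 275.3542388808366
67 -349 103.52896748891442 267.87709608199543
67 -360 99.71426865676665 270.3282019857808
85 -349 102.20808547385391 262.46732577900764
85 -360 98.34695928375527 264.9052198732111
100 -349 101.0875703853649 257.8781730911501
100 -360 97.18691750616108 260.30429638515534
94 240 [ 585. -390.  219.]
94 243 [ 572. -385.  200.]
94 246 [ 529. -365.  155.]
94 249 [ 527. -366.  146.]
94 252 [ 523. -365.  134.]
94 255 [ 512. -362.  116.]
94 258 [ 513. -364.  108.]
94 261 [ 472. -346.   61.]
94 264 [ 477. -350.   57.]
97 240 [ 598. -390.  227.]
97 243 [ 600. -392.  221.]
97 246 [ 592. -390.  207.]
97 249 [ 591. -391.  198.]
97 252 [ 531. -362.  136.]
97 255 [ 527. -362.  124.]
97 258 [ 525. -363.  115.]
97 261 [ 487. -346.   70.]
97 264 [ 488. -348.   62.]
100 240 [ 603. -386.  227.]
100 243 [ 603. -388.  220.]
100 246 [ 600. -388.  210.]
100 249 [ 594. -386.  197.]
100 252 [ 595. -388.  190.]
100 255 [ 525. -354.  117.]
100 258 [ 524. -355.  108.]
100 261 [ 497. -343.   74.]
100 264 [ 500. -347.   68.]
[[  -0.   -1.   -0.   85.]
 [   1.   -0.    0.    0.]
 [  -0.   -0.    1. -211.]
 [   0.    0.    0.    1.]] 297.3186396354542 250.26078653186497 194.04457463623513
```

View pics/w0.png

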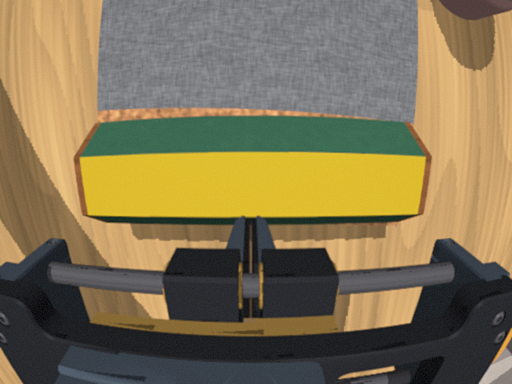

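```bash
python3 - <<'E'
from h import *
w=grab("wrist"); T=np.array(w["T_tool_cam"]); print(T.round(4)); D=w["depth"]
def tool(u,v):
    x,y=u-w["cx"],v-w["cy"]; r=np.hypot(x,y); th=r/w["fx"]; d=D[v,u]
    p=np.array([np.tan(th)*x/r*d,np.tan(th)*y/r*d,d,1]); return (T@p)[:3].round(0),d
for uv in [(240,222),(240,235),(240,245),(265,235),(215,260),(215,285),(215,310),(255,185),(255,140),(100,290)]: print(uv,tool(*uv))
g=grab("scene"); print("cam",(-np.array(g["R"]).T@np.array(g["t"])).round(0), env.grip_depth)
print(env.state()["qpos"],env.state()["ee_rot"])
E
```

```text
[[-5.000000e-04 -9.559000e-01 -2.936000e-01  8.461110e+01]
 [ 1.000000e+00 -7.000000e-04  5.000000e-04  1.442000e-01]
 [-7.000000e-04 -2.936000e-01  9.559000e-01 -2.106007e+02]
 [ 0.000000e+00  0.000000e+00  0.000000e+00  1.000000e+00]]
(240, 222) (array([ 19.,  -6., -51.]), np.float32(171.49022))
(240, 235) (array([ 19.,  -5., -69.]), np.float32(154.94408))
(240, 245) (array([ 19.,  -5., -81.]), np.float32(143.31363))
(265, 235) (array([ 19.,   8., -69.]), np.float32(154.3711))
(215, 260) (array([  39.,  -11., -131.]), np.float32(89.13361))
(215, 285) (array([  37.,  -10., -141.]), np.float32(80.30858))
(215, 310) (array([  28.,  -10., -142.]), np.float32(82.00449))
(255, 185) (array([ 31.,   4., -14.]), np.float32(203.9435))
(255, 140) (array([60.,  4., -4.]), np.float32(204.58792))
(100, 290) (array([-127., -188.,   67.]), np.float32(327.43185))
cam [1273. -736.  817.] 18.8
[-3.50647077e+01  2.72502006e+01  9.16837026e+01 -7.84989880e-04
  6.10589713e+01 -3.06908946e+01] [1.79994223e+02 4.22770710e-03 8.56265666e+01]
```

The wrist view and depth show the fingertips about 40 mm short of the reported TCP: the tips end near tool z ≈ -42, with their front face at x ≈ +19. I'll back off and go 38 mm lower.

Call:
send_rows(motion=[[0,-0.04,0,0,0,0,-1],[0,-0.09,0,0,0,0,-1],[0,-0.09,-0.04,0,0,0,-1],[0,-0.09,-0.074,0,0,0,-1],[0,-0.05,-0.074,0,0,0,-1],[0,-0.04,-0.074,0,0,0,-1],[0,-0.034,-0.074,0,0,0,-1],[0,-0.034,-0.074,0,0,0,-1]])

```text
time_s: 9.65
ee_pos: [517.8, -366.1, 31.0]
ee_rot: [179.9, 0.1, 85.7]
force: [0.7, -0.2, 0.1]
gripper_width: 0.5
gripper_force: 0.2
```

Call:
send_rows(motion=[[0,0.004,0,0,0,0,-1],[0,0.008,0,0,0,0,-1],[0,0.012,0,0,0,0,-1],[0,0.016,0,0,0,0,-1]])

```text
time_s: 10.15
ee_pos: [518.4, -361.8, 32.8]
ee_rot: [179.7, 0.4, 85.7]
force: [-2.6, -8.4, 11.0]
gripper_width: 0.5
gripper_force: 6.9
```

Contact is confirmed (about 14 N). Now I'll follow the tipping arc.

Call:
send_rows(motion=[[0,0.01,0.006,0,0,0,-1],[0.001,0.018,0.011,0,0,0,-1],[0.001,0.026,0.016,0,0,0,-1],[0.002,0.036,0.021,0,0,0,-1],[0.003,0.046,0.025,0,0,0,-1],[0.004,0.056,0.028,0,0,0,-1]])

```text
time_s: 10.9
ee_pos: [520.4, -330.9, 46.2]
ee_rot: [179.8, 0.1, 85.6]
force: [-0.3, -2.1, 9.1]
gripper_width: 0.8
gripper_force: 3.9
```

Call:
send_rows(motion=[[0.001,0.01,0.002,0,0,0,-1],[0.001,0.02,0.004,0,0,0,-1],[0.002,0.03,0.006,0,0,0,-1],[0.003,0.04,0.006,0,0,0,-1],[0.004,0.05,0.006,0,0,0,-1],[0.004,0.05,0.006,0,0,0,-1]])

```text
time_s: 11.65
ee_pos: [521.0, -304.0, 47.0]
ee_rot: [-180.0, -0.1, 85.6]
force: [0.2, 0.3, -0.4]
gripper_width: 0.3
gripper_force: 0.0
```

Call:
send_rows(motion=[[0,-0.02,0.04,0,0,0,-1],[0,-0.1,0.04,0,0,0,-1],[0,-0.18,0.04,0,0,0,-1],[0,-0.18,0,0,0,0,-1],[0,-0.18,-0.028,0,0,0,-1]])

```text
time_s: 12.28
ee_pos: [519.9, -394.6, 31.1]
ee_rot: [-179.8, -0.1, 85.6]
force: [-0.7, 0.7, -0.3]
gripper_width: 0.4
gripper_force: 0.0
```

```bash
python3 - <<'E'
from h import *
f=grab("top"); print(caddy(f),env.state()["ee_pos"])
g=grab("scene"); print(caddy(g)); cv2.imwrite("pics/s6.png",cv2.resize(g["pixels"][180:340,40:280,::-1],None,fx=3,fy=3))
E
```

```text
((array([ 523.5, -271.9]), 271.8, 57.5, -4.0), np.float64(81.7), array([ 69., 111.,  66.])) [ 518.97486238 -393.40165049   29.27990586]
((array([ 525.9, -274.2]), 275.1, 52.9, -3.8), np.float64(80.8), array([ 73., 125.,  90.]))
```

View pics/s6.png

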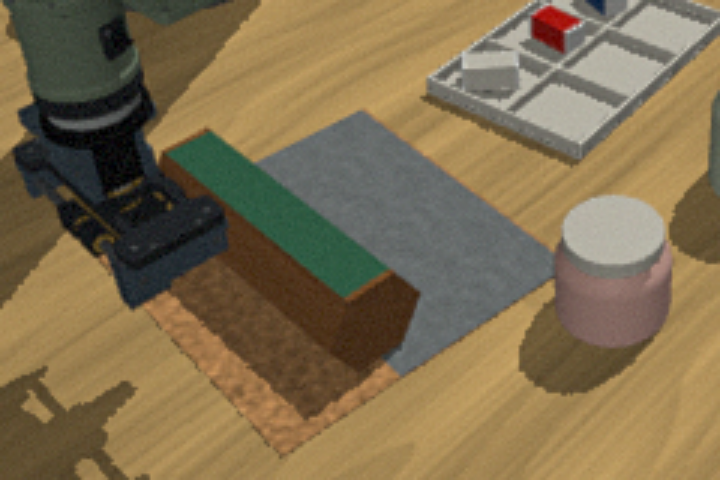

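It rolled exactly one side: axis at (524,-272), green on top. I'll repeat the motion shifted 47 mm.

Call:
send_rows(motion=[[0,0.07,-0.006,0,0,0,-1],[0,0.14,-0.006,0,0,0,-1],[0,0.152,-0.006,0,0,0,-1],[0,0.16,-0.006,0,0,0,-1],[0,0.164,-0.006,0,0,0,-1],[0,0.168,-0.006,0,0,0,-1],[0,0.178,0,0,0,0,-1],[0.001,0.186,0.005,0,0,0,-1],[0.001,0.194,0.01,0,0,0,-1],[0.002,0.204,0.015,0,0,0,-1],[0.003,0.214,0.019,0,0,0,-1],[0.004,0.224,0.022,0,0,0,-1],[0.004,0.234,0.024,0,0,0,-1],[0.005,0.244,0.026,0,0,0,-1],[0.006,0.254,0.028,0,0,0,-1],[0.007,0.264,0.028,0,0,0,-1],[0.008,0.274,0.028,0,0,0,-1],[0.008,0.274,0.028,0,0,0,-1]])

```text
time_s: 14.62
ee_pos: [525.2, -257.7, 46.8]
ee_rot: [-180.0, -0.0, 85.6]
force: [0.1, 0.5, -0.2]
gripper_width: 0.7
gripper_force: 0.0
```

Call:
send_rows(motion=[[0,-0.02,0.04,0,0,0,-1],[0,-0.1,0.04,0,0,0,-1],[0,-0.18,0.04,0,0,0,-1],[0,-0.18,0,0,0,0,-1],[0,-0.18,-0.028,0,0,0,-1]])

```text
time_s: 15.25
ee_pos: [524.3, -348.1, 31.4]
ee_rot: [-179.9, -0.1, 85.6]
force: [0.6, 0.2, 0.3]
gripper_width: 0.5
gripper_force: 0.0
```

```bash
python3 - <<'E'
from h import *
f=grab("top"); print(caddy(f),env.state()["ee_pos"])
g=grab("scene"); print(caddy(g)); cv2.imwrite("pics/s7.png",cv2.resize(g["pixels"][180:340,40:280,::-1],None,fx=3,fy=3))
E
```

```text
((array([ 527.3, -224.6]), 272.5, 53.3, -4.7), np.float64(81.8), array([ 14., 174.,  86.])) [ 523.3443175  -346.93318082   29.57735268]
((array([ 529.3, -226.3]), 276.0, 49.1, -4.4), np.float64(80.9), array([ 14., 166., 117.]))
```

Second side done (brown up, axis at (528,-225)). Third roll:

Call:
send_rows(motion=[[0,0.07,-0.006,0,0,0,-1],[0,0.14,-0.006,0,0,0,-1],[0,0.152,-0.006,0,0,0,-1],[0,0.16,-0.006,0,0,0,-1],[0,0.164,-0.006,0,0,0,-1],[0,0.168,-0.006,0,0,0,-1],[0,0.178,0,0,0,0,-1],[0.001,0.186,0.005,0,0,0,-1],[0.001,0.194,0.01,0,0,0,-1],[0.002,0.204,0.015,0,0,0,-1],[0.003,0.214,0.019,0,0,0,-1],[0.004,0.224,0.022,0,0,0,-1],[0.004,0.234,0.024,0,0,0,-1],[0.005,0.244,0.026,0,0,0,-1],[0.006,0.254,0.028,0,0,0,-1],[0.007,0.264,0.028,0,0,0,-1],[0.008,0.274,0.028,0,0,0,-1],[0.008,0.274,0.028,0,0,0,-1]])

```text
time_s: 17.6
ee_pos: [529.2, -210.8, 47.1]
ee_rot: [180.0, 0.0, 85.7]
force: [-0.6, -0.8, 0.5]
gripper_width: -0.0
gripper_force: 0.4
```

Call:
send_rows(motion=[[0,-0.02,0.06,0,0,0,-1],[-0.02,-0.05,0.18,0,0,0,0],[-0.1,0.0,0.25,0,0,0,1],[-0.22,0,0.25,0,0,0,1],[-0.22,0,0.25,0,0,0,1]])

```text
time_s: 18.23
ee_pos: [415.2, -210.0, 172.4]
ee_rot: [-179.9, -0.0, 85.5]
force: [0.2, 0.0, 0.3]
gripper_width: 37.2
gripper_force: 0.0
```

```bash
python3 - <<'E'
from h import *
f=grab("top"); pickle.dump(f,open("pics/top2.pkl","wb")); print(env.state()["ee_pos"])
P=cloud(f); v,u=np.mgrid[:384,:512]
g=grab("scene"); 
for q in (f,g): print(caddy(q,76,90))
hsv=cv2.cvtColor(f["pixels"],cv2.COLOR_RGB2HSV)
m=biggest((hsv[...,1]<60)&(hsv[...,2]>120)&(P[...,2]>60)&(P[...,2]<78)&(P[...,1]<-80)&(P[...,1]>-300)&(P[...,0]<700)&(P[...,0]>350))
print("trough",m.sum(),np.median(P[m][:,2]),rect(ray(f,np.c_[u[m],v[m]],70)))
cv2.imwrite("pics/t2.png",f["pixels"][:,:,::-1])
E
```

```text
[ 417.87576909 -210.73992613  172.53761507]
((array([ 530.5, -179.9]), 272.7, 56.3, -3.8), np.float64(80.4), array([ 13., 166.,  77.]))
((array([ 532.5, -181.9]), 274.5, 54.1, -4.3), np.float64(79.5), array([ 14., 167.,  88.]))
trough 1227 70.0716307210097 (array([ 529.8, -186.1]), 257.2, 34.2, -4.2)
```

View pics/t2.png

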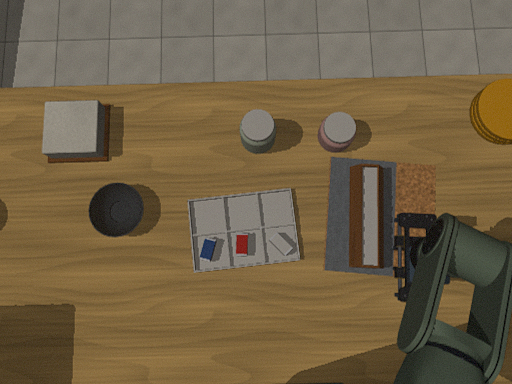

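The caddy now lies trough-up (white, about (371,217)) on the dark half, and its axis is near (531,-181). The tins look unmoved. Next I'll hover over the white tin.

Call:
send_rows(motion=[[0.015,0.1,0,0,0,-0.17,0.4],[0.03,0.2,0,0,0,-0.34,0.4],[0.05,0.3,0,0,0,-0.5,0.4],[0.07,0.4,0,0,0,-0.6,0.4],[0.092,0.5,0,0,0,-0.705,0.4],[0.092,0.526,-0.08,0,0,-0.705,0.4],[0.092,0.526,-0.16,0,0,-0.705,0.4],[0.092,0.526,-0.16,0,0,-0.705,0.4],[0.092,0.526,-0.16,0,0,-0.705,0.4]])

```text
time_s: 19.45
ee_pos: [467.0, 52.3, 93.1]
ee_rot: [179.9, -0.1, 43.3]
force: [0.5, 0.3, 0.2]
gripper_width: 63.4
gripper_force: 0.0
```

```bash
cat >> h.py <<'E'
from scipy.spatial.transform import Rotation as Ro
def wrist():
    s=env.state(); w=grab("wrist"); T=np.array(w["T_tool_cam"]); D=w["depth"]
    v,u=np.mgrid[:384,:512]; x,y=u-w["cx"],v-w["cy"]; r=np.hypot(x,y)+1e-9; k=np.tan(r/w["fx"])*D/r
    tool=np.stack([x*k,y*k,D],-1)@T[:3,:3].T+T[:3,3]
    W=tool@Ro.from_euler("xyz",s["ee_rot"],degrees=True).as_matrix().T+s["ee_pos"]
    W[D<=0]=1e4
    return s,w,tool,W
def tin(near,zlo=28,zhi=42,rad=60):
    s,w,tool,W=wrist(); m=(W[...,2]>zlo)&(W[...,2]<zhi)&(np.hypot(W[...,0]-near[0],W[...,1]-near[1])<rad)
    m=biggest(m); return rect(W[m]),np.median(W[m][:,2]).round(1),m.sum(),s["ee_pos"].round(1),s["ee_rot"].round(1),w
E
python3 - <<'E'
from h import *
r=tin((464,51)); print(r[:-1],env.state()["gripper_width"]); cv2.imwrite("pics/w1.png",r[-1]["pixels"][:,:,::-1])
s,w,tool,W=wrist(); np.set_printoptions(suppress=True,precision=0)
m=(tool[...,2]<-30)&(tool[...,2]>-125)&(np.abs(tool[...,1])<60)&(tool[...,0]<40); print("tip tool z max",np.percentile(tool[m][:,2],[90,98,100]), tool[m][tool[m][:,2]>np.percentile(tool[m][:,2],98)][:8])
E
```

```text
((array([466.1,  52.3]), 59.3, 30.0, 43.7), np.float64(34.9), np.int64(1890), array([467. ,  52.3,  93.1]), array([ 1.799e+02, -1.000e-01,  4.330e+01])) 63.91559425482013
tip tool z max [-53. -43. -38.] [[ 18. -38. -39.]
 [ 19. -37. -40.]
 [ 18. -36. -40.]
 [ 18. -36. -39.]
 [ 19.  35. -41.]
 [ 19.  35. -40.]
 [ 19.  36. -41.]
 [ 18.  37. -38.]]
```

View pics/w1.png

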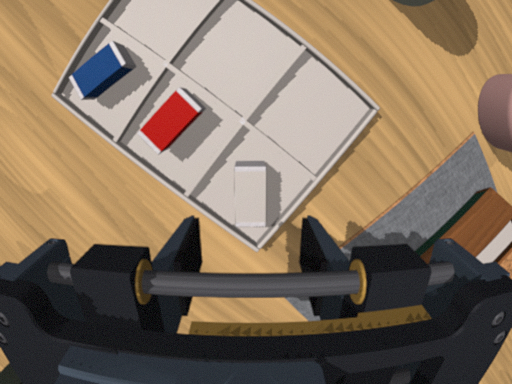

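The wrist view shows the white tin at (250,195), centred between the fingers; the fingertips sit 38 mm behind the TCP. I'll descend and grip.

Call:
send_rows(motion=[[-0.002,0,-0.1,0,0,0,0.4],[-0.002,0,-0.18,0,0,0,0.4],[-0.002,0,-0.216,0,0,0,0.4],[-0.002,0,-0.216,0,0,0,-0.2],[-0.002,0,-0.216,0,0,0,-0.6],[-0.002,0,-0.216,0,0,0,-1],[-0.002,0,-0.216,0,0,0,-1],[-0.002,0,-0.216,0,0,0,-1],[-0.002,0,-0.216,0,0,0,-1],[-0.002,0,-0.216,0,0,0,-1]], squeeze=30)

```text
time_s: 20.8
ee_pos: [465.1, 52.1, -14.9]
ee_rot: [179.9, -0.1, 43.3]
force: [-1.1, -1.0, 6.0]
gripper_width: 29.8
gripper_force: 30.0
```

Call:
send_rows(motion=[[0,0,0.08,0,0,0,-1],[0,0,0.2,0,0,0,-1],[0,0,0.3,0,0,0,-1],[0,-0.1,0.3,0,0,-0.17,-1],[0,-0.2,0.3,0,0,-0.34,-1],[0,-0.3,0.3,0,0,-0.5,-1],[0,-0.4,0.3,0,0,-0.67,-1],[0,-0.456,0.3,0,0,-0.79,-1],[0,-0.456,0.3,0,0,-0.79,-1],[0,-0.456,0.3,0,0,-0.79,-1],[0,-0.456,0.3,0,0,-0.79,-1]])

```text
time_s: 22.18
ee_pos: [464.0, -174.8, 134.0]
ee_rot: [-180.0, 0.0, -4.0]
force: [-0.1, -0.3, -1.2]
gripper_width: 29.7
gripper_force: 30.0
```

```bash
cat > tr.py <<'E'
from h import *
s,w,tool,W=wrist(); hsv=cv2.cvtColor(w["pixels"],cv2.COLOR_RGB2HSV)
near=(np.abs(W[...,1]+183)<70)&(W[...,0]<690)&(W[...,0]>380)
out=(tool[...,2]>20)
m=biggest(near&(W[...,2]>66)&(W[...,2]<74.5)&out&(hsv[...,1]<70)); print("floor",m.sum(),rect(W[m]),np.median(W[m][:,2]).round(1))
# rim by slices: y extent of points at z~80-84, and floor extents, in slices along x
d=np.deg2rad(-4.2); e=np.array([np.cos(d),np.sin(d)]); n=np.array([-e[1],e[0]]); o=np.array([531,-181])
rim=near&(W[...,2]>78)&(W[...,2]<87)&out
for a in range(-120,130,30):
    r=[]
    for k in (rim,m):
        q=W[k][:,:2]-o; t=q@e; c=(q@n)[np.abs(t-a)<15]
        if len(c)>20: r+=list(np.percentile(c,[1,99]).round(1))+[len(c)]
    print(a,r)
q=W[rim][:,:2]-o; print("rim x ends",np.percentile(q@e,[0.5,99.5]).round(1)); print(s["ee_pos"],s["ee_rot"],s["gripper_width"])
cv2.imwrite("pics/w2.png",w["pixels"][:,:,::-1])
E
python3 tr.py
```

```text
floor 8337 (array([ 559.1, -182.3]), 182.8, 41.1, -4.2) 70.0
-120 []
-90 [np.float64(-24.9), np.float64(-22.8), 25]
-60 [np.float64(-24.9), np.float64(26.2), 280, np.float64(-19.3), np.float64(20.8), 733]
-30 [np.float64(-24.7), np.float64(26.3), 393, np.float64(-19.6), np.float64(20.6), 1377]
0 [np.float64(-24.6), np.float64(26.2), 416, np.float64(-19.1), np.float64(20.4), 1405]
30 [np.float64(-25.3), np.float64(25.9), 428, np.float64(-19.6), np.float64(20.3), 1463]
60 [np.float64(-25.0), np.float64(26.0), 416, np.float64(-19.5), np.float64(20.4), 1406]
90 [np.float64(-25.0), np.float64(26.2), 397, np.float64(-19.4), np.float64(20.5), 1354]
120 [np.float64(-24.3), np.float64(26.4), 129, np.float64(-19.6), np.float64(20.7), 599]
rim x ends [-80.6 114.5]
[ 464.02616074 -174.75293561  134.03720497] [-1.79981370e+02  1.83265685e-02 -3.95924557e+00] 29.69457486851978
```

View pics/w2.png

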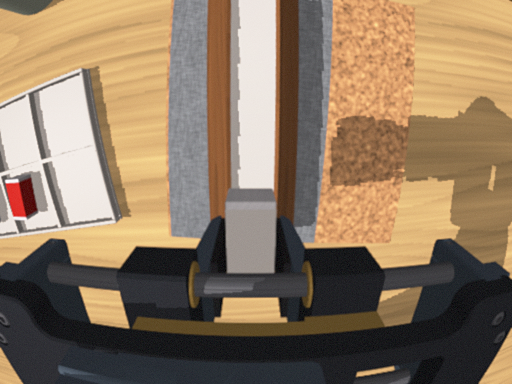

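The view shows the tin held well over the trough, whose centreline was measured to about 1 mm. I'll lower and release, then hover by the red tin.

Call:
send_rows(motion=[[0.004,-0.002,-0.06,0,0,0,-1],[0.004,-0.002,-0.12,0,0,0,-1],[0.004,-0.002,-0.15,0,0,0,-1],[0.004,-0.002,-0.16,0,0,0,-1],[0.004,-0.002,-0.166,0,0,0,-1],[0.004,-0.002,-0.166,0,0,0,-1]])

```text
time_s: 22.98
ee_pos: [466.7, -177.0, 51.7]
ee_rot: [180.0, -0.1, -4.1]
force: [-0.5, -0.4, 0.1]
gripper_width: 29.5
gripper_force: 30.0
```

Call:
send_rows(motion=[[0,0,0,0,0,0,0.1],[0,0,0,0,0,0,0.1],[0,0,0,0,0,0,0.1],[0,0,0,0,0,0,0.1],[0,0,0.1,0,0,0,0.4],[0,0.1,0.17,0,0,0,0.4],[0,0.22,0.17,0,0,0,0.4],[0,0.34,0.17,0,0,0,0.4],[0,0.46,0.17,0,0,0,0.4],[0,0.58,0.17,0,0,0,0.4],[0.002,0.665,0.09,0,0,-0.02,0.4],[0.002,0.665,0.09,0,0,-0.02,0.4],[0.002,0.665,0.09,0,0,-0.02,0.4]])

```text
time_s: 24.6
ee_pos: [467.4, 155.4, 96.3]
ee_rot: [180.0, -0.0, -5.2]
force: [-0.7, -0.3, 1.2]
gripper_width: 63.7
gripper_force: 0.0
```

```bash
python3 - <<'E'
from h import *
r=tin((467,157)); print(r[:-1]); f=grab("top"); P=cloud(f); m=(P[...,2]>92)&(P[...,2]<108)&(P[...,1]<-120)&(P[...,1]>-240)&(P[...,0]<690)&(P[...,0]>380); print(rect(P[biggest(m)]),np.median(P[biggest(m)],0)); print(caddy(f,76,90))
m=(P[...,2]>28)&(P[...,2]<42)&(P[...,1]>0)&(P[...,1]<310)&(P[...,0]<620)&(P[...,0]>390); n,l,s,c=cv2.connectedComponentsWithStats(m.astype(np.uint8)); print([(rect(P[l==i]),s[i,4]) for i in range(1,n) if s[i,4]>80])
E
```

```text
((array([467.5, 157.4]), 59.9, 30.0, -2.8), np.float64(34.9), np.int64(1872), array([467.4, 155.4,  96.3]), array([180. ,  -0. ,  -5.2]))
(array([ 464.9, -175.9]), 59.4, 29.8, -3.8) [ 465.70671445 -175.61027029   99.68580451]
((array([ 530.2, -180.2]), 272.4, 56.7, -3.6), np.float64(80.5), array([ 13., 161.,  62.]))
[]
```

White tin is placed (top at z 99.7, centred). Red tin next.

Call:
send_rows(motion=[[0,0.004,-0.1,0,0,0.04,0.4],[0,0.004,-0.18,0,0,0.04,0.4],[0,0.004,-0.223,0,0,0.04,0.4],[0,0.004,-0.223,0,0,0.04,-0.2],[0,0.004,-0.223,0,0,0.04,-1],[0,0.004,-0.223,0,0,0.04,-1],[0,0.004,-0.223,0,0,0.04,-1],[0,0.004,-0.223,0,0,0.04,-1],[0,0.004,-0.223,0,0,0.04,-1]])

```text
time_s: 25.82
ee_pos: [468.0, 157.7, -14.3]
ee_rot: [-180.0, -0.1, -2.9]
force: [-1.0, -2.5, 6.5]
gripper_width: 29.7
gripper_force: 30.0
```

Call:
send_rows(motion=[[0,0,0.08,0,0,0,-1],[0,0,0.2,0,0,0,-1],[0,0,0.3,0,0,0,-1],[0.02,-0.12,0.3,0,0,0,-1],[0.04,-0.24,0.3,0,0,-0.02,-1],[0.06,-0.36,0.3,0,0,-0.02,-1],[0.08,-0.48,0.3,0,0,-0.02,-1],[0.1,-0.6,0.3,0,0,-0.02,-1],[0.127,-0.676,0.3,0,0,-0.02,-1],[0.127,-0.676,0.3,0,0,-0.02,-1],[0.127,-0.676,0.3,0,0,-0.02,-1]])

```text
time_s: 27.2
ee_pos: [530.0, -179.7, 134.2]
ee_rot: [-180.0, 0.1, -4.1]
force: [0.3, 0.2, -1.8]
gripper_width: 29.4
gripper_force: 30.0
```

```bash
cat > held.py <<'E'
from h import *
s,w,tool,W=wrist(); m=(np.abs(tool[...,1])<13)&(tool[...,2]>-60)&(tool[...,2]<10)&(tool[...,0]<60)&(tool[...,0]>0)
Q=tool[biggest(m)]; print("held: tool x/z percentiles",np.percentile(Q,[2,50,98],axis=0).round(1).tolist(),s["ee_pos"].round(1),s["ee_rot"].round(1),s["gripper_width"])
E
python3 held.py
```

```text
held: tool x/z percentiles [[0.8, -12.5, -50.3], [19.3, 0.0, -48.9], [29.3, 12.5, -25.0]] [ 530.  -179.7  134.2] [-1.8e+02  1.0e-01 -4.1e+00] 29.401725565564043
```

Call:
send_rows(motion=[[0.002,-0.002,-0.06,0,0,0,-1],[0.002,-0.002,-0.12,0,0,0,-1],[0.002,-0.002,-0.15,0,0,0,-1],[0.002,-0.002,-0.16,0,0,0,-1],[0.002,-0.002,-0.166,0,0,0,-1],[0.002,-0.002,-0.166,0,0,0,-1]])

```text
time_s: 28.0
ee_pos: [532.2, -181.5, 52.3]
ee_rot: [180.0, -0.1, -4.1]
force: [-0.3, -0.7, -0.7]
gripper_width: 29.7
gripper_force: 30.0
```

Call:
send_rows(motion=[[0,0,0,0,0,0,0.1],[0,0,0,0,0,0,0.1],[0,0,0,0,0,0,0.1],[0,0,0,0,0,0,0.1],[0,0,0.1,0,0,0,0.4],[-0.02,0.1,0.17,0,0,0,0.4],[-0.04,0.22,0.17,0,0,0,0.4],[-0.06,0.34,0.17,0,0,-0.1,0.4],[-0.08,0.46,0.17,0,0,-0.2,0.4],[-0.1,0.58,0.17,0,0,-0.21,0.4],[-0.12,0.7,0.17,0,0,-0.21,0.4],[-0.15,0.8,0.17,0,0,-0.21,0.4],[-0.15,0.859,0.09,0,0,-0.21,0.4],[-0.15,0.859,0.09,0,0,-0.21,0.4],[-0.15,0.859,0.09,0,0,-0.21,0.4]])

```text
time_s: 29.88
ee_pos: [457.0, 247.7, 97.1]
ee_rot: [180.0, -0.0, -16.7]
force: [-0.4, -0.2, 0.2]
gripper_width: 63.7
gripper_force: 0.0
```

```bash
python3 - <<'E'
from h import *
r=tin((456,249)); print(r[:-1],env.state()["qpos"][5])
f=grab("top"); P=cloud(f); m=(P[...,2]>92)&(P[...,2]<108)&(P[...,1]<-120)&(P[...,1]>-240)&(P[...,0]<690)&(P[...,0]>380)
n,l,s,c=cv2.connectedComponentsWithStats(m.astype(np.uint8)); print([(rect(P[l==i]),np.median(P[l==i][:,2])) for i in range(1,n) if s[i,4]>80])
E
```

```text
((array([456.8, 249.7]), 60.1, 30.0, -17.1), np.float64(35.0), np.int64(1878), array([457. , 247.7,  97.1]), array([180. ,  -0. , -16.7])) 133.90481523339082
[((array([ 529.3, -180.8]), 60.3, 30.7, -4.1), np.float64(99.60570912342266)), ((array([ 464.9, -176.5]), 59.1, 30.7, -3.2), np.float64(99.83959847544293))]
```

Red is placed too. Blue tin next.

Call:
send_rows(motion=[[0,0.004,-0.1,0,0,0,0.4],[0,0.004,-0.18,0,0,0,0.4],[0,0.004,-0.224,0,0,0,0.4],[0,0.004,-0.224,0,0,0,-0.2],[0,0.004,-0.224,0,0,0,-1],[0,0.004,-0.224,0,0,0,-1],[0,0.004,-0.224,0,0,0,-1],[0,0.004,-0.224,0,0,0,-1],[0,0.004,-0.224,0,0,0,-1]])

```text
time_s: 31.1
ee_pos: [457.4, 250.2, -14.3]
ee_rot: [-180.0, -0.1, -16.7]
force: [-0.0, -2.1, 6.2]
gripper_width: 29.9
gripper_force: 30.0
```

Call:
send_rows(motion=[[0,0,0.08,0,0,0,-1],[0,0,0.2,0,0,0,-1],[0,0,0.3,0,0,0,-1],[0.04,-0.12,0.3,0,0,0.05,-1],[0.08,-0.24,0.3,0,0,0.1,-1],[0.12,-0.36,0.3,0,0,0.15,-1],[0.16,-0.48,0.3,0,0,0.21,-1],[0.2,-0.6,0.3,0,0,0.21,-1],[0.24,-0.72,0.3,0,0,0.21,-1],[0.279,-0.83,0.3,0,0,0.21,-1],[0.279,-0.87,0.3,0,0,0.21,-1],[0.279,-0.87,0.3,0,0,0.21,-1],[0.279,-0.87,0.3,0,0,0.21,-1]])

```text
time_s: 32.72
ee_pos: [595.6, -183.1, 134.5]
ee_rot: [-179.9, 0.0, -4.0]
force: [-0.3, 0.2, -1.4]
gripper_width: 30.0
gripper_force: 30.0
```

```bash
python3 held.py
```

```text
held: tool x/z percentiles [[0.9, -12.5, -50.2], [19.6, 0.0, -48.8], [29.6, 12.5, -23.5]] [ 595.6 -183.1  134.5] [-179.9    0.    -4. ] 29.978537496193873
```

Call:
send_rows(motion=[[0.002,-0.002,-0.06,0,0,0,-1],[0.002,-0.002,-0.12,0,0,0,-1],[0.002,-0.002,-0.15,0,0,0,-1],[0.002,-0.002,-0.16,0,0,0,-1],[0.002,-0.002,-0.166,0,0,0,-1],[0.002,-0.002,-0.166,0,0,0,-1]])

```text
time_s: 33.52
ee_pos: [597.7, -186.0, 52.4]
ee_rot: [180.0, -0.1, -4.1]
force: [-0.4, 0.9, 0.1]
gripper_width: 30.0
gripper_force: 30.0
```

Call:
send_rows(motion=[[0,0,0,0,0,0,0.1],[0,0,0,0,0,0,0.1],[0,0,0,0,0,0,0.1],[0,0,0,0,0,0,0.1],[0,0,0.1,0,0,0,0.1],[0,0,0.25,0,0,0,0.1],[-0.1,0.08,0.3,0,0,0,0.1],[-0.2,0.18,0.3,0,0,0,0.1],[-0.25,0.3,0.3,0,0,0,0.1],[-0.25,0.35,0.3,0,0,0,0.1],[-0.25,0.35,0.3,0,0,0,0.1]])

```text
time_s: 34.9
ee_pos: [471.3, -8.8, 202.1]
ee_rot: [-180.0, -0.0, -3.8]
force: [0.4, -0.5, -1.2]
gripper_width: 50.3
gripper_force: 0.0
```

```bash
python3 - <<'E'
from h import *
f=grab("top"); P=cloud(f); m=(P[...,2]>92)&(P[...,2]<108)&(P[...,1]<-120)&(P[...,1]>-240)&(P[...,0]<690)&(P[...,0]>380)
n,l,s,c=cv2.connectedComponentsWithStats(m.astype(np.uint8)); print([(rect(P[l==i]),np.median(P[l==i][:,2])) for i in range(1,n) if s[i,4]>80]); print(caddy(f,76,90))
m=(P[...,2]>26)&(P[...,2]<45)&(P[...,1]>0)&(P[...,1]<310)&(P[...,0]<620)&(P[...,0]>390); print("left in tray px",m.sum())
cv2.imwrite("pics/t3.png",f["pixels"][:,:,::-1])
E
```

```text
[((array([ 607.5, -186.7]), 35.5, 30.2, -4.4), np.float64(100.00491580429743))]
((array([ 625.9, -186.6]), 80.2, 55.7, -4.9), np.float64(80.3), array([ 14., 166.,  75.]))
left in tray px 0
```

View pics/t3.png

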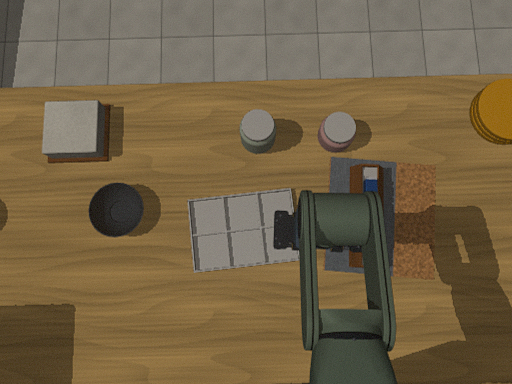

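The tray looks empty except where the arm hides one compartment, and the blue tin's end is visible at (371,182). I'll move clear and check the tins numerically.

Call:
send_rows(motion=[[0,0.12,0,0,0,0,0.1],[-0.02,0.24,0,0,0,0,0.1],[-0.06,0.36,0,0,0,0,0.1],[-0.1,0.48,0,0,0,0,0.1],[-0.14,0.6,0,0,0,0,0.1],[-0.14,0.6,0,0,0,0,0.1],[-0.14,0.6,0,0,0,0,0.1]])

```text
time_s: 35.83
ee_pos: [403.0, 288.3, 201.2]
ee_rot: [179.9, -0.0, -4.1]
force: [0.2, 0.5, -0.7]
gripper_width: 50.4
gripper_force: 0.0
```

```bash
python3 - <<'E'
from h import *
f=grab("top"); P=cloud(f); m=(P[...,2]>92)&(P[...,2]<108)&(P[...,1]<-120)&(P[...,1]>-240)&(P[...,0]<690)&(P[...,0]>380)
n,l,s,c=cv2.connectedComponentsWithStats(m.astype(np.uint8)); print([(rect(P[l==i]),np.median(P[l==i][:,2])) for i in range(1,n) if s[i,4]>80]); print(caddy(f,76,90))
m=(P[...,2]>26)&(P[...,2]<45)&(P[...,1]>0)&(P[...,1]<310)&(P[...,0]<620)&(P[...,0]>390); print("left in tray px",m.sum()); print(env.state()["force"])
E
```

```text
[((array([ 594.7, -186. ]), 60.7, 31.2, -4.7), np.float64(99.789389964648)), ((array([ 529.2, -181. ]), 59.4, 31.1, -4.1), np.float64(99.97197515023007)), ((array([ 465.1, -176.5]), 59.7, 30.3, -4.4), np.float64(99.71428692450864))]
((array([ 530.5, -180.1]), 272.5, 56.9, -3.9), np.float64(80.2), array([ 13., 161.,  72.]))
left in tray px 1
[ 0.13815215 -1.34596019  0.1011625 ]
```

```bash
python3 -c "
from workcell import env
print(env.job_done())"
```

```text
the job is handed in; nothing more can be done
None
```

The caddy was rolled three sides and lies trough-up on the dark half, with all three tins that were there (white, red, blue) flat end to end in the trough; I handed the job in at about 36 s, and the hand-in returned no verdict.

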